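Show the heavier bushing to the inspection head

ROBOT

A 7-joint arm with a two-finger parallel gripper is mounted at the origin on the work surface. World frame = base frame: x ahead of the robot, y to its left, z up, the work surface at z = 0. Lengths are in m, angles in rad, forces in N, time in s.
With the tool pointing down it reaches from about 0.4 to 0.875 m from the base axis. Payload 19.3 kg.
Tool frame: the origin (TCP) lies at the very end of the fingers, on their centre line; the grasp point (between the pads) lies 19 mm behind it; z points along the fingers, y is the direction in which the jaws open and shut (so a half turn about z gives the same grasp; the last joint's range is limited). The gripper opens to 85 mm and grips with 20 to 120 N. Pads are 22 mm wide; open, the fingers measure 114 mm over their backs; the gripper's body (76 mm by 85 mm) begins 54 mm behind the grasp point. The pads swing forward as they close: fully open they stand 13 mm farther back than shut.
Start: joints at [1.218, 0.521, -0.036, 1.599, 0.021, 1.021, -0.113], TCP at [0.174, -0.6, 0.231] pointing down, gripper open.
Joint ranges: [-2.91, 2.91], [-0.3, 2.13], [-1.5, 1.42], [0.17, 2.43], [-1.26, 4.41], [0.16, 1.93], [-2.52, 2.52]. Speed limits (rad/s): [1.89, 1.89, 2.39, 2.39, 3.01, 3.01, 3.01].

INTERFACE

Orientations are given as [roll, pitch, yaw] about the fixed x, y, z axes, in that order (R = Rz(yaw) Ry(pitch) Rx(roll)).
In Python, from workcell import bot, grab_frame, calibration, workorder gives the robot as it stands.
- The arm moves only by the tool move_arm, never from a script. Its arguments are lists of equal length, an entry for each row: "jaw": the closure in counts, from 0 (fully open) to 255 (shut); "dp": the shift along the tool's x, y, z in units of 800 mm (1.0 is 800 mm), a list of three; "rotation": the turn, a rotation vector about the tool's x, y, z in units of pi rad (1.0 is pi rad), a list of three. In form: {"jaw": [jaw, ...], "dp": [[dx, dy, dz], ...], "rotation": [[rx, ry, rz], ...]}. A call has 1 to 10 rows; each row shifts and turns the commanded pose from where the row before left it, along the tool's axes as they then stand; what a row does not reach is not made up. A row lasts 1/8 s, in which the tool goes at most 62.5 mm and 10.7 degrees, less where a joint would pass 70% of its speed; a pose out of reach is approached as far as the arm can. A call with a number of a shift or a turn outside -1 to 1 is refused whole. A call with a gripper value outside its range is refused whole. The fingers move at their own pace and stop on an object; "squeeze" is the grip in N (left out, the last holds). Time passes only in rows, so rows that do not move let the fingers close. It gives the time, the measured TCP pose, the force and the opening at its end, in the units of the state.
- bot.observe(): the state, without advancing time (a new reading comes with each control period).
- grab_frame(name): name is "side" or "top" or "wrist"; returns the picture (400x640x3 uint8, blue, green, red); there is no depth.
- calibration(name): a dict with "camera_matrix" (3x3 intrinsics, pixels), "T" (4x4, takes a point from camera to world coordinates). Camera axes: x right, y down, z forward; pixel columns grow to the right and rows downward; lengths in m; the calibration is good to about 2 mm. A picture is of the moment at which its call begins: read the wrist's pose just before it. calibration takes no time and is no camera call; for the wrist camera it gives the pose at the moment of the call.
- workorder.job_done(): hands the job in, once; it reports no verdict.
The state is a dict: "clock": time; "qpos": joint angles; "qd": joint speeds; "joint_efforts": joint torques, N m; "position": TCP position; "tool_rot": TCP orientation; "force": force on the tool from outside, world axes, zero at the start; "moment": the same for the moment, N m; "grip_width": finger opening in m.
Only numpy, scipy, OpenCV 4.12 (cv2) and the standard library are available. Lean on these libraries where they do the work, as an engineer would, in place of code of your own. Each camera call takes 0.05 s, during which the arm holds its last target. There are 200 camera calls.

TASK

First swing the inspection head's dust-cover lever all the way up so that its window is free, and leave it up. The two bushings on the mat look the same but one is steel and one aluminium: lift each in turn clear of the mat to feel its weight, and stand the lighter one back on the mat. Finish holding the heavier one still in the gripper, upright and centred over the window about two centimetres above it and touching nothing else; do not put it down, and leave the other things on the bench where they are.

Things in the scene. Friction and masses are not known exactly. Their poses are not given: they have to be found in the camera images.
- head: Grey inspection head fixed to the bench: a box 90 mm wide (y), 70 mm high, from 50 mm in front (-x) of its origin to 120 mm behind (+x), on a base plate 6 mm thick that goes 10 mm farther out all round. Origin on the bench directly below the window; x points from the window to the lever's pivot, z up. Place and yaw vary.
- window (a point): Centre of the round upward-looking window (aluminium rim 54 mm across, glass 38 mm), 76 mm above the bench, at the top of the rim. Axes as the head's. Two steel ears and the lever's pivot stand 100 mm from it along the head's +x, up to 98 mm above the bench.
- cover_pivot (a point): Pivot of the dust-cover lever: 100 mm along the head's +x from the window, 88 mm above the bench. The pivot axis is the head's y.
- cover_knob (a point): Centre of the black cross knob at the free end of the dust-cover lever: a cylinder 16 mm in diameter, 26 mm long along the head's y, 185 mm from the pivot; lever down, it overhangs the box's front by 35 mm. Can be pinched from above across its end faces (26 mm); it turns between the fingers as the lever swings. Lever: flat steel bar 12 mm wide, 6 mm thick, with a 50 mm cover disc under it.
- cover (a joint): Lever angle in rad: 0 level over the window (knob in front), growing as the knob rises; 1.57 upright, 1.85 at its stop, leaning back from the window. Knob = pivot + 185 mm * (-cos angle along head x, sin angle along z). Starts between 0 and 0.2. Stiff hinge (0.15 N m): stays where it is left; 1 to 2 N at the knob moves it.
- mat: Black rubber mat fixed on the bench, 200 mm (x) by 300 mm (y), 4 mm thick; origin at the centre of its underside. Both bushings stand on it. Its place and yaw vary.
- bush_a_mid (a point): Centre (30 mm above the foot) of one of two identical-looking bare-metal bushings standing on the mat: barrel 44 mm in diameter, 60 mm tall, bore 20 mm, foot flange 56 mm in diameter, 8 mm thick; z up. Grip the barrel above the flange. One is steel (0.5 to 0.75 kg), one aluminium (0.2 to 0.35 kg); only the weight tells which (at least 1.9 N apart), not names or places.
- bush_b_mid (a point): Centre, half-way up, of the other bushing: same shape and size. They stand 110 to 190 mm apart, centre to centre.
- wrench_at (a point): Bystander: a steel spanner 180 mm long lying on the bench beyond the mat; its underside at mid-length. Leave it alone.
- oilcan_at (a point): Bystander: a closed grey can 56 mm in diameter, 120 mm tall, beyond the head; its centre. Leave it alone.
- spacer_at (a point): Bystander: a steel spacer ring 48 mm across and 14 mm thick lying near the robot; its centre. Leave it alone.
Things that resemble listed ones, but are neither listed nor needed, are in the scene too. Leave any purple look-alike of the head alone. Leave any pink look-alike of the part that bears bush_a_mid alone.

How it is judged:
By the outcome, as a careful person would: the job done as asked, in the order asked, and still so for the second after the job is handed in, while the arm keeps its last pose, push and grip.
It also fails if it takes over 72 s, if anything falls off the work surface, if the arm or the gripper's body presses on something with over 40 N, if the wrist force passes 120 N, or if a joint passes its speed limit or range.

## Working session

There is one attempt and no reset: what is moved stays moved. The work goes in short steps, Python scripts to look and compute and a tool call to move; the robot and the scene stay as the last step left them, time stands still between calls to the robot, and variables do not carry over. Pictures are saved under pics/ and viewed, about 8 in all and at most 12, crops included, and the job is handed in when it is done.

Besides the shell and the picture viewer there is one more tool, called after "Request:" by a JSON object that holds its "method" and its "body", one argument or row to a line. move_arm: Moves the arm, as the interface text tells. Shifts and turns lie within -1 to 1; 1 stands for 800 mm of shift or pi rad of turn. Its arguments: {"type":"object","properties":{"jaw":{"type":"array","items":{"type":"number"}},"dp":{"type":"array","items":{"type":"array","items":{"type":"number","minimum":-1,"maximum":1}}},"rotation":{"type":"array","items":{"type":"array","items":{"type":"number","minimum":-1,"maximum":1}}},"squeeze":{"type":"number"}},"required":["jaw","dp","rotation"]}

```bash
mkdir -p pics
python3 - <<'E'
from workcell import bot, grab_frame, calibration
import cv2,numpy as np
a=grab_frame("top");b=grab_frame("side")
cv2.imwrite("pics/top.png",a);cv2.imwrite("pics/side.png",b)
for n in("top","side","wrist"):
    c=calibration(n);print(n,np.round(c["camera_matrix"],1).tolist(),np.round(c["T"],4).tolist())
s=bot.observe();print({k:np.round(v,3).tolist() for k,v in s.items()})
E
```

```text
top [[427.8, 0.0, 322.0], [0.0, 427.8, 198.0], [0.0, 0.0, 1.0]] [[-0.0184, -0.9813, 0.1915, 0.3643], [-0.9997, 0.0145, -0.0216, 0.0392], [0.0185, -0.1918, -0.9813, 1.0805], [0.0, 0.0, 0.0, 1.0]]
side [[395.9, 0.0, 322.4], [0.0, 395.9, 207.2], [0.0, 0.0, 1.0]] [[-0.9168, -0.2809, 0.2837, 0.3126], [-0.3987, 0.6078, -0.6867, 0.6529], [0.0205, -0.7427, -0.6693, 0.6987], [0.0, 0.0, 0.0, 1.0]]
wrist [[294.5, 0.0, 320.9], [0.0, 294.5, 201.0], [0.0, 0.0, 1.0]] [[0.2783, -0.9171, -0.2853, 0.2462], [-0.9605, -0.2662, -0.0812, -0.5787], [-0.0015, 0.2966, -0.955, 0.3736], [0.0, 0.0, 0.0, 1.0]]
{'clock': 0.1, 'qpos': [1.218, 0.522, -0.036, 1.6, 0.021, 1.021, -0.113], 'qd': [0.0, -0.002, -0.001, -0.002, -0.0, -0.0, -0.0], 'joint_efforts': [0.004, -92.85, 1.984, -37.054, 0.018, 0.005, 0.0], 'position': [0.174, -0.6, 0.231], 'tool_rot': [-3.141, 0.0, 0.283], 'force': [-1.197, 0.119, 0.13], 'moment': [0.01, 0.048, 0.01], 'grip_width': 0.085}
```

View pics/top.png

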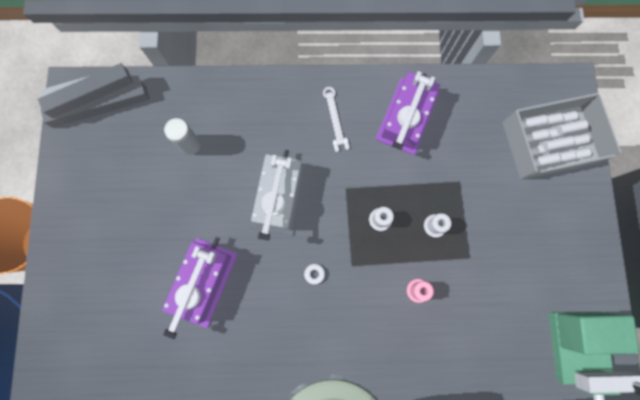

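View pics/side.png

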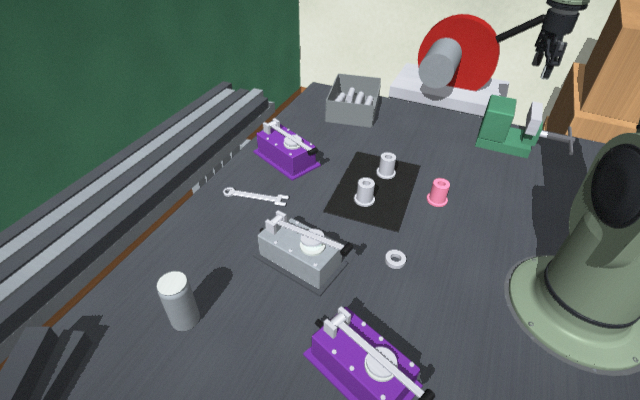

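The top view shows the grey head at about (275,190), with its knob near (265,236) and pivot near (282,160). The two look-alike heads, at (410,110) and (200,285), are purple, so they are excluded. The two bare-metal bushings on the mat are at (381,217) and (437,224). The one at (420,290) is pink and off the mat, so it is excluded too. I'll confirm this in one enlarged crop.

```bash
cat > h.py <<'E'
from workcell import bot, grab_frame, calibration
import cv2,numpy as np
from scipy.spatial.transform import Rotation as R
def ray(n,uv,c=None):
    c=c or calibration(n);K=c["camera_matrix"];T=np.array(c["T"])
    d=T[:3,:3]@np.linalg.inv(K)@np.array([uv[0],uv[1],1.]);return T[:3,3],d/np.linalg.norm(d)
def onplane(n,uv,z,c=None):
    o,d=ray(n,uv,c);return o+d*(z-o[2])/d[2]
def tri(rays):
    A=sum(np.eye(3)-np.outer(d,d) for o,d in rays);b=sum((np.eye(3)-np.outer(d,d))@o for o,d in rays)
    return np.linalg.solve(A,b)
def proj(n,p,c=None):
    c=c or calibration(n);T=np.array(c["T"]);q=np.array(c["camera_matrix"])@(T[:3,:3].T@(np.array(p)-T[:3,3]));return q[:2]/q[2]
E
python3 - <<'E'
import cv2,numpy as np
a=cv2.imread("pics/top.png");b=cv2.imread("pics/side.png")
f=lambda im,x,y,w,h,s:cv2.resize(im[y:y+h,x:x+w],None,fx=s,fy=s,interpolation=cv2.INTER_CUBIC)
A=np.hstack([f(a,240,145,70,100,4),f(a,345,180,130,100,4)])
B=np.hstack([f(b,245,205,120,90,3.3333),f(b,320,145,120,90,3.3333)])
print(A.shape,B.shape);B=B[:, :800]
cv2.imwrite("pics/crop.png",np.vstack([cv2.resize(A,(800,400))[:, :],B])[:, :] if 0 else np.vstack([A[:300*2,:800],np.zeros((0,800,3),np.uint8)]))
# montage 800x600
M=np.zeros((600,800,3),np.uint8)
A=np.hstack([f(a,245,145,65,100,3),f(a,345,180,130,100,3)]);M[:300,:A.shape[1]]=A
B=np.hstack([f(b,245,205,120,95,3),f(b,320,145,120,95,3)]);M[305:305+285,:B.shape[1]]=B
cv2.imwrite("pics/crop.png",M)
E
```

```text
(400, 800, 3) (300, 800, 3)
```

View pics/crop.png

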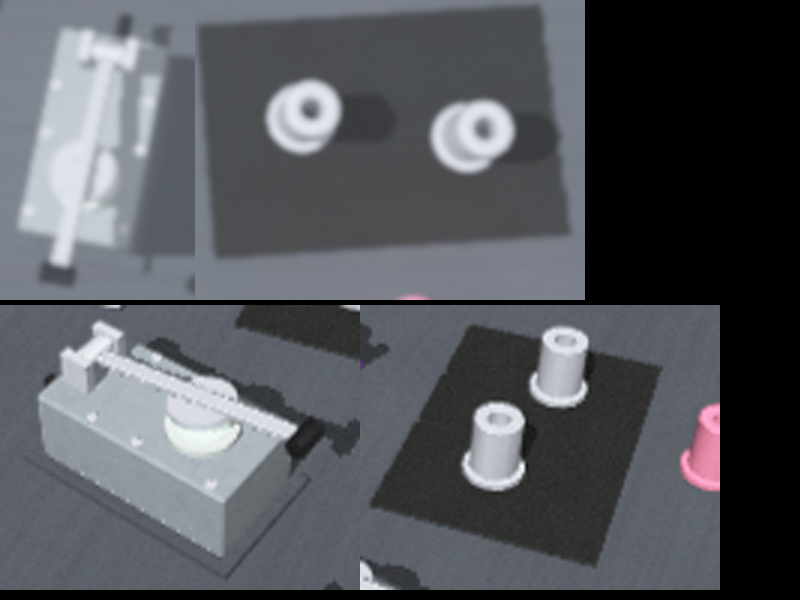

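The crop confirms both. The grey head has its lever nearly down, with the knob at top (264,236) and side (346,249). The two bare-metal bushings stand on the mat, with bores at top (384,215.5) and (441.5,222) and at side (366,182) and (388,156.5).

Run:
```python
from h import *
for n,t,s,z in(("A",(383.7,215.2),(365.7,182),.064),("B",(441.3,221.9),(388,156.5),.064),("knob",(263.7,235.7),(346,248.7),.09),("pivot",(280.9,160.8),(None),.098)):
    print(n,onplane("top",t,z).round(4))
    if s: print("   ",onplane("side",s,z).round(4),tri([ray("top",t),ray("side",s)]).round(4))
a=cv2.imread("pics/top.png").astype(int)
# grey head box top corners, crop coords
for uv in((18,230),(62,30)): print(onplane("top",(245+uv[0]/3,145+uv[1]/3),.07).round(4))
for uv in((222,497),(40,398),(293,430)): print(onplane("side",(245+uv[0]/3,205+(uv[1]-305)/3),.07).round(4))
```

```text
A [ 0.5183 -0.1309  0.064 ]
    [ 0.5187 -0.1347  0.064 ] [ 0.5177 -0.1304  0.0675]
B [ 0.4998 -0.2693  0.064 ]
    [ 0.4991 -0.2709  0.064 ] [ 0.4992 -0.2689  0.0654]
knob [0.4708 0.154  0.09  ]
    [0.4754 0.125  0.09  ] [0.4676 0.1506 0.1195]
pivot [0.6476 0.1137 0.098 ]
[0.5068 0.1867 0.07  ]
[0.6709 0.1531 0.07  ]
[0.5109 0.1818 0.07  ]
[0.6687 0.1527 0.07  ]
[0.4894 0.1052 0.07  ]
```

```bash
cat >> h.py <<'E'
def M(rpy): return R.from_euler('xyz',rpy).as_matrix()
def plan(rpy,*pts):
    p=pts[0];Q=M(rpy)
    for q in pts[1:]:
        d=Q.T@(np.array(q)-p);print(np.round(q,3),"tool d/0.8:",(d/.8).round(4),"min rows",np.ceil(np.linalg.norm(d)/.0625));p=np.array(q)
def turn(a,b): return (R.from_matrix(M(a).T@M(b)).as_rotvec()/np.pi).round(4)
def st():
    s=bot.observe();print({k:np.round(s[k],4).tolist() for k in("clock","position","tool_rot","force","grip_width","qpos")});return s
E
python3 - <<'E'
from h import *
s=st();t=[np.pi,0,-.2];print(turn(s["tool_rot"],t))
plan(t,s["position"],(.42,-.35,.25),(.468,.15,.20))
E
```

```text
{'clock': 0.1, 'position': [0.1743, -0.5999, 0.2308], 'tool_rot': [-3.1406, 0.0001, 0.2828], 'force': [-1.1972, 0.1194, 0.1298], 'grip_width': 0.0853, 'qpos': [1.2178, 0.522, -0.0363, 1.5999, 0.0212, 1.0211, -0.1128]}
[-3.000e-04  1.000e-04  1.537e-01]
[ 0.42 -0.35  0.25] tool d/0.8: [ 0.239  -0.3672 -0.024 ] min rows 6.0
[0.468 0.15  0.2  ] tool d/0.8: [-0.0654 -0.6245  0.0625] min rows 9.0
```

Request:
{"method": "move_arm", "body": {
  "jaw": [0,0,0,0,0,0,0,0,0,0],
  "dp": [
    [0,0,0],
    [0,0,0],
    [0,0,0],
    [0.034,-0.052,-0.004],
    [0.034,-0.052,-0.004],
    [0.034,-0.052,-0.004],
    [0.034,-0.052,-0.004],
    [0.034,-0.052,-0.004],
    [0.034,-0.052,-0.004],
    [0.034,-0.052,0]
  ],
  "rotation": [
    [0,0,0.0512],
    [0,0,0.0512],
    [0,0,0.0512],
    [0,0,0],
    [0,0,0],
    [0,0,0],
    [0,0,0],
    [0,0,0],
    [0,0,0],
    [0,0,0]
  ]
}}

```text
clock: 1.35
position: [0.4198, -0.3513, 0.2506]
tool_rot: [3.142, -0.0, -0.2]
force: [0.1, -0.9, 0.6]
grip_width: 0.0857
```

Run:
```python
from h import *
s=st();t=[np.pi,0,-.2];print(turn(s["tool_rot"],t))
plan(t,s["position"],(.468,.15,.20))
```

```text
{'clock': 1.35, 'position': [0.4198, -0.3513, 0.2506], 'tool_rot': [3.1415, -0.0001, -0.1998], 'force': [0.0963, -0.8962, 0.5555], 'grip_width': 0.0857, 'qpos': [0.5896, 0.3765, -0.0015, 1.7853, 0.0006, 0.9796, -1.1827]}
[ 0. -0.  0.]
[0.468 0.15  0.2  ] tool d/0.8: [-0.0654 -0.6261  0.0633] min rows 9.0
```

Request:
{"method": "move_arm", "body": {
  "jaw": [0,0,0,0,0,0,0,0,0,0],
  "dp": [
    [-0.0065,-0.0626,0.0063],
    [-0.0065,-0.0626,0.0063],
    [-0.0065,-0.0626,0.0063],
    [-0.0065,-0.0626,0.0063],
    [-0.0065,-0.0626,0.0063],
    [-0.0065,-0.0626,0.0063],
    [-0.0065,-0.0626,0.0063],
    [-0.0065,-0.0626,0.0063],
    [-0.0065,-0.0626,0.0063],
    [-0.0065,-0.0626,0.0063]
  ],
  "rotation": [
    [0,0,0],
    [0,0,0],
    [0,0,0],
    [0,0,0],
    [0,0,0],
    [0,0,0],
    [0,0,0],
    [0,0,0],
    [0,0,0],
    [0,0,0]
  ]
}}

```text
clock: 2.6
position: [0.4671, 0.1502, 0.1999]
tool_rot: [3.141, 0.0, -0.2]
force: [0.5, -0.3, 0.8]
grip_width: 0.0857
```

Run:
```python
from h import *
s=st();c=calibration("wrist")
im=grab_frame("wrist");cv2.imwrite("pics/w1.png",im)
np.save("w1.npy",np.array(c["T"]))
for z in(.1,.12,.14): print(z,proj("wrist",(.4676,.1506,z),c))
print(c["T"])
```

```text
{'clock': 2.6, 'position': [0.4671, 0.1502, 0.1999], 'tool_rot': [3.1415, 0.0, -0.2], 'force': [0.5333, -0.2698, 0.7699], 'grip_width': 0.0857, 'qpos': [-0.2543, 0.3578, -0.2239, 1.971, 0.1062, 0.824, -2.3076]}
0.1 [320.4531555  199.96456877]
0.12 [320.41208969 207.33043529]
0.14 [320.36374853 216.00126059]
[[-1.99290446e-01 -9.35786915e-01 -2.90837014e-01  5.40507573e-01]
 [-9.79940405e-01  1.90205533e-01  5.94866215e-02  1.35337232e-01]
 [-3.47992716e-04  2.96858057e-01 -9.54921553e-01  3.42624829e-01]
 [ 0.00000000e+00  0.00000000e+00  0.00000000e+00  1.00000000e+00]]
```

View pics/w1.png

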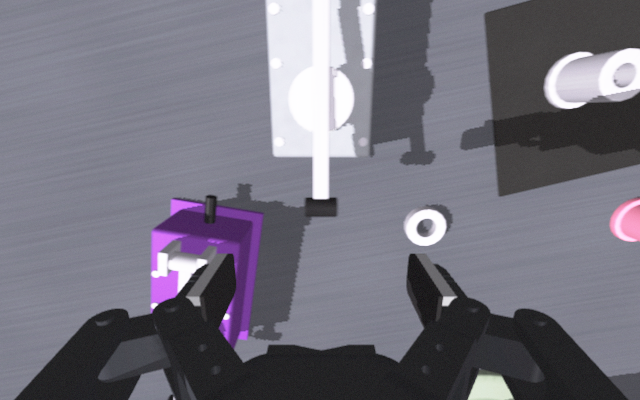

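The wrist view shows the knob at (321,207), which agrees with the triangulated position at z 0.12. The box front edge runs from (275,157) to (373,157).

Run:
```python
from h import *
s=bot.observe();k=onplane("wrist",(321,207),.12)
f=[onplane("wrist",u,.07) for u in((275,157),(373,157))]
print(k,f, [proj("wrist",(.547+.9801*a+.1987*b,.1325-.1987*a+.9801*b,.07)).round(1) for a,b in((-.05,.045),(-.05,-.045))])
t=[np.pi,0,-.2]
plan(t,s["position"],(k[0],k[1],.104))
# arc
ex=np.array([np.cos(-.2),np.sin(-.2),0])
a0=np.arcsin(.032/.185)
P=[k*[1,1,0]+[0,0,.104]]
piv=P[0]+.185*np.cos(a0)*ex-[0,0,.185*np.sin(a0)]
for a in np.linspace(a0,1.85,21)[1:]: P.append(piv+.185*(-np.cos(a)*ex+[0,0,np.sin(a)]))
plan(t,*P)
```

```text
[0.46768302 0.1570839  0.12      ] [array([0.50736182, 0.1927853 , 0.07      ]), array([0.48985434, 0.10387463, 0.07      ])] [array([281.7, 156.1]), array([379.1, 156.7])]
[0.468 0.157 0.104] tool d/0.8: [ 0.001  -0.0004  0.1193] min rows 2.0
[0.471 0.156 0.119] tool d/0.8: [ 0.0041  0.     -0.0189] min rows 1.0
[0.475 0.156 0.134] tool d/0.8: [ 0.0057 -0.     -0.0185] min rows 1.0
[0.481 0.154 0.148] tool d/0.8: [ 0.0072  0.     -0.018 ] min rows 1.0
[0.488 0.153 0.162] tool d/0.8: [ 0.0087  0.     -0.0173] min rows 1.0
[0.496 0.151 0.175] tool d/0.8: [ 0.0101 -0.     -0.0165] min rows 1.0
[0.505 0.15  0.188] tool d/0.8: [ 0.0115  0.     -0.0156] min rows 1.0
[0.515 0.148 0.2  ] tool d/0.8: [ 0.0128 -0.     -0.0146] min rows 1.0
[0.526 0.145 0.21 ] tool d/0.8: [ 0.0139  0.     -0.0135] min rows 1.0
[0.538 0.143 0.22 ] tool d/0.8: [ 0.015   0.     -0.0123] min rows 1.0
[0.55  0.14  0.229] tool d/0.8: [ 0.016 -0.    -0.011] min rows 1.0
[0.563 0.138 0.237] tool d/0.8: [ 0.0168  0.     -0.0096] min rows 1.0
[0.577 0.135 0.243] tool d/0.8: [ 0.0176 -0.     -0.0081] min rows 1.0
[0.591 0.132 0.248] tool d/0.8: [ 0.0182  0.     -0.0066] min rows 1.0
[0.606 0.129 0.252] tool d/0.8: [ 0.0187 -0.     -0.0051] min rows 1.0
[0.621 0.126 0.255] tool d/0.8: [ 0.0191 -0.     -0.0035] min rows 1.0
[0.636 0.123 0.257] tool d/0.8: [ 0.0193  0.     -0.0019] min rows 1.0
[0.651 0.12  0.257] tool d/0.8: [ 0.0194 -0.     -0.0003] min rows 1.0
[0.666 0.117 0.256] tool d/0.8: [ 0.0193 -0.      0.0013] min rows 1.0
[0.681 0.114 0.253] tool d/0.8: [0.0191 0.     0.003 ] min rows 1.0
[0.696 0.111 0.25 ] tool d/0.8: [ 0.0188 -0.      0.0046] min rows 1.0
```

Request:
{"method": "move_arm", "body": {
  "jaw": [0,0,0,0,0],
  "dp": [
    [0,0,0.04],
    [0,0,0.04],
    [0,0,0.03],
    [0,0,0.01],
    [0,0,0]
  ],
  "rotation": [
    [0,0,0],
    [0,0,0],
    [0,0,0],
    [0,0,0],
    [0,0,0]
  ]
}}

```text
clock: 3.28
position: [0.4672, 0.1486, 0.1041]
tool_rot: [3.141, 0.0, -0.2]
force: [-0.2, -0.6, -0.2]
grip_width: 0.0852
```

Request:
{"method": "move_arm", "body": {
  "jaw": [0,255,255,255,255,255,255,255],
  "dp": [
    [0,-0.002,0],
    [0,0,0],
    [0,0,0],
    [0,0,0],
    [0,0,0],
    [0,0,0],
    [0,0,0],
    [0,0,0]
  ],
  "rotation": [
    [0,0,0],
    [0,0,0],
    [0,0,0],
    [0,0,0],
    [0,0,0],
    [0,0,0],
    [0,0,0],
    [0,0,0]
  ],
  "squeeze": 25
}}

```text
clock: 4.28
position: [0.4673, 0.1494, 0.104]
tool_rot: [3.141, 0.0, -0.2]
force: [-0.4, -5.4, 0.1]
grip_width: 0.0252
```

Request:
{"method": "move_arm", "body": {
  "jaw": [255,255,255,255,255,255,255,255,255,255],
  "dp": [
    [0.0041,0,-0.0189],
    [0.0057,0,-0.0185],
    [0.0072,0,-0.018],
    [0.0087,0,-0.0173],
    [0.0101,0,-0.0165],
    [0.0115,0,-0.0156],
    [0.0128,0,-0.0146],
    [0.0139,0,-0.0135],
    [0.015,0,-0.0123],
    [0.016,0,-0.011]
  ],
  "rotation": [
    [0,0,0],
    [0,0,0],
    [0,0,0],
    [0,0,0],
    [0,0,0],
    [0,0,0],
    [0,0,0],
    [0,0,0],
    [0,0,0],
    [0,0,0]
  ]
}}

```text
clock: 5.52
position: [0.5494, 0.1327, 0.2292]
tool_rot: [3.14, 0.002, -0.2]
force: [-2.0, -4.5, -0.9]
grip_width: 0.0253
```

Request:
{"method": "move_arm", "body": {
  "jaw": [255,255,255,255,255,255,255,255,255,255],
  "dp": [
    [0.0168,0,-0.0096],
    [0.0176,0,-0.0081],
    [0.0182,0,-0.0066],
    [0.0187,0,-0.0051],
    [0.0191,0,-0.0035],
    [0.0193,0,-0.0019],
    [0.0194,0,-0.0003],
    [0.0193,0,0.0013],
    [0.0191,0,0.003],
    [0.0188,0,0.0046]
  ],
  "rotation": [
    [0,0,0],
    [0,0,0],
    [0,0,0],
    [0,0,0],
    [0,0,0],
    [0,0,0],
    [0,0,0],
    [0,0,0],
    [0,0,0],
    [0,0,0]
  ]
}}

```text
clock: 6.78
position: [0.6969, 0.1026, 0.2508]
tool_rot: [3.141, -0.002, -0.201]
force: [-0.7, -5.2, 7.9]
grip_width: 0.0251
```

Request:
{"method": "move_arm", "body": {
  "jaw": [255,255,255],
  "dp": [
    [0.003,0,0.0008],
    [0,0,0],
    [0,0,0]
  ],
  "rotation": [
    [0,0,0],
    [0,0,0],
    [0,0,0]
  ]
}}

```text
clock: 7.15
position: [0.699, 0.1022, 0.2501]
tool_rot: [3.141, -0.002, -0.201]
force: [0.7, -7.4, 7.0]
grip_width: 0.0247
```

Request:
{"method": "move_arm", "body": {
  "jaw": [255,255,255],
  "dp": [
    [0.005,0,0.0013],
    [0,0,0],
    [0,0,0]
  ],
  "rotation": [
    [0,0,0],
    [0,0,0],
    [0,0,0]
  ]
}}

```text
clock: 7.52
position: [0.7029, 0.1014, 0.249]
tool_rot: [3.141, -0.002, -0.201]
force: [0.6, -6.2, 7.5]
grip_width: 0.0253
```

Run:
```python
from h import *
s=st();b=grab_frame("side")
cv2.imwrite("pics/s2.png",cv2.resize(b[130:300,180:400],None,fx=3.5,fy=3.5,interpolation=cv2.INTER_CUBIC))
O=np.array([.5476,.1317,0]);ex=np.array([np.cos(-.2),np.sin(-.2),0]);piv=O+.1*ex+[0,0,.088]
f=lambda p:((proj("side",p)-[180,130])*3.5).round(0)
print("piv",f(piv))
for a in(1.57,1.7,1.85): print(a,f(piv+.185*(-np.cos(a)*ex+[0,0,np.sin(a)])))
```

```text
{'clock': 7.525, 'position': [0.7029, 0.1014, 0.249], 'tool_rot': [3.1407, -0.0018, -0.2009], 'force': [0.6181, -6.1556, 7.493], 'grip_width': 0.0253, 'qpos': [-0.1284, 0.6528, -0.1718, 1.3183, 0.1143, 1.1788, -2.0807]}
piv [337. 320.]
1.57 [317.  74.]
1.7 [284.  62.]
1.85 [248.  54.]
```

View pics/s2.png

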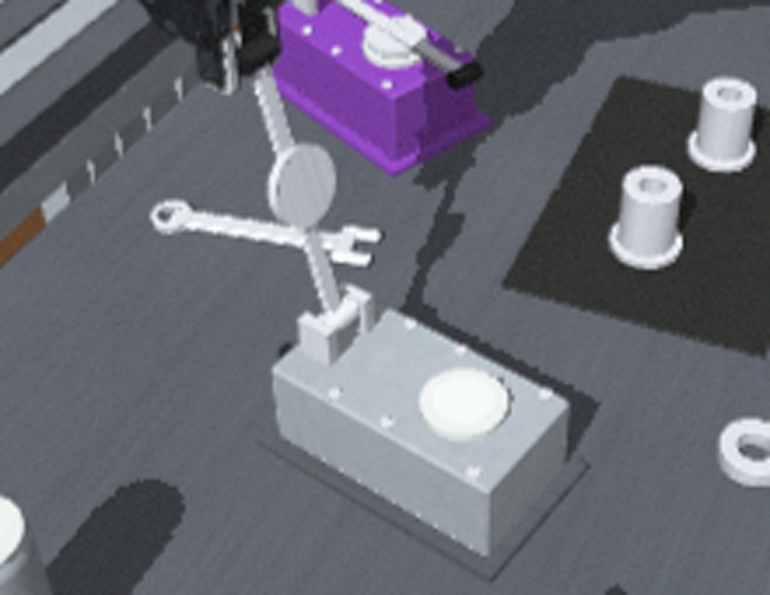

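The side view shows the lever up, clear of the window and leaning back, by my estimate about 1.8 rad. I'll push on until the stop shows up as a force.

Request:
{"method": "move_arm", "body": {
  "jaw": [255,255,255],
  "dp": [
    [0.006,0,0.0018],
    [0,0,0],
    [0,0,0]
  ],
  "rotation": [
    [0,0,0],
    [0,0,0],
    [0,0,0]
  ]
}}

```text
clock: 7.95
position: [0.7075, 0.1004, 0.2475]
tool_rot: [3.141, -0.002, -0.201]
force: [-0.2, -6.6, 6.4]
grip_width: 0.0252
```

Request:
{"method": "move_arm", "body": {
  "jaw": [255,255,255],
  "dp": [
    [0.006,0,0.0018],
    [0,0,0],
    [0,0,0]
  ],
  "rotation": [
    [0,0,0],
    [0,0,0],
    [0,0,0]
  ]
}}

```text
clock: 8.32
position: [0.7106, 0.0999, 0.246]
tool_rot: [3.14, 0.002, -0.2]
force: [-13.8, -5.8, 13.4]
grip_width: 0.0252
```

The stop is reached, with Fx at -14 N. I'll release and lift.

Request:
{"method": "move_arm", "body": {
  "jaw": [0,0,0,0,0,0,0,0],
  "dp": [
    [0,0,0],
    [0,0,0],
    [0,0,0],
    [0,0,-0.02],
    [0,0,-0.04],
    [0,0,-0.04],
    [0,0,0],
    [0,0,0]
  ],
  "rotation": [
    [0,0,0],
    [0,0,0],
    [0,0,0],
    [0,0,0],
    [0,0,0],
    [0,0,0],
    [0,0,0],
    [0,0,0]
  ]
}}

```text
clock: 9.32
position: [0.7115, 0.1007, 0.3256]
tool_rot: [-3.142, -0.0, -0.2]
force: [-0.3, 0.3, -0.2]
grip_width: 0.0854
```

Run:
```python
from h import *
s=st();t=[np.pi,0,-.2]
plan(t,s["position"],(.66,-.13,.32),(.518,-.1312,.16),(.518,-.1312,.04))
plan([np.pi,0,0],(.518,-.1312,.16),(.4995,-.2695,.16))
```

```text
{'clock': 9.325, 'position': [0.7115, 0.1007, 0.3256], 'tool_rot': [-3.1416, -0.0001, -0.1998], 'force': [-0.3365, 0.2585, -0.1766], 'grip_width': 0.0854, 'qpos': [-0.1307, 0.6217, -0.1697, 1.1818, 0.1011, 1.346, -2.0623]}
[ 0.66 -0.13  0.32] tool d/0.8: [-0.0058  0.2954  0.007 ] min rows 4.0
[ 0.518 -0.131  0.16 ] tool d/0.8: [-0.1737  0.0367  0.2   ] min rows 4.0
[ 0.518 -0.131  0.04 ] tool d/0.8: [ 0.   -0.    0.15] min rows 2.0
[ 0.5  -0.27  0.16] tool d/0.8: [-0.0231  0.1729  0.    ] min rows 3.0
```

Request:
{"method": "move_arm", "body": {
  "jaw": [0,0,0,0,0,0,0,0,0,0],
  "dp": [
    [-0.0012,0.0591,0.0014],
    [-0.0012,0.0591,0.0014],
    [-0.0012,0.0591,0.0014],
    [-0.0012,0.0591,0.0014],
    [-0.0012,0.0591,0.0014],
    [-0.0347,0.0073,0.03],
    [-0.0347,0.0073,0.03],
    [-0.0347,0.0073,0.03],
    [-0.0347,0.0073,0.03],
    [-0.0347,0.0073,0.03]
  ],
  "rotation": [
    [0,0,0],
    [0,0,0],
    [0,0,0],
    [0,0,0],
    [0,0,0],
    [0,0,0],
    [0,0,0],
    [0,0,0],
    [0,0,0],
    [0,0,0]
  ]
}}

```text
clock: 10.58
position: [0.5167, -0.131, 0.1987]
tool_rot: [-3.142, 0.001, -0.2]
force: [1.0, 0.3, 0.3]
grip_width: 0.0855
```

Request:
{"method": "move_arm", "body": {
  "jaw": [0,0],
  "dp": [
    [0,0,0],
    [0,0,0]
  ],
  "rotation": [
    [0,0,0],
    [0,0,0]
  ]
}}

```text
clock: 10.82
position: [0.5188, -0.131, 0.2001]
tool_rot: [-3.141, -0.0, -0.2]
force: [-0.1, 0.3, 0.8]
grip_width: 0.0855
```

Run:
```python
from h import *
s=st();c=calibration("wrist");np.savez("w2.npz",T=c["T"],p=s["position"])
im=grab_frame("wrist");cv2.imwrite("pics/w2.png",im)
for p in((.518,-.1312,.064),(.4995,-.2695,.064)): print(proj("wrist",p,c))
```

```text
{'clock': 10.825, 'position': [0.5188, -0.131, 0.2001], 'tool_rot': [-3.1414, -0.0004, -0.1997], 'force': [-0.1396, 0.2988, 0.7628], 'grip_width': 0.0855, 'qpos': [0.2586, 0.4204, -0.1611, 1.8646, 0.0861, 0.8628, -1.7152]}
[321.41322681 190.27158145]
[464.83888477 180.93902891]
```

View pics/w2.png

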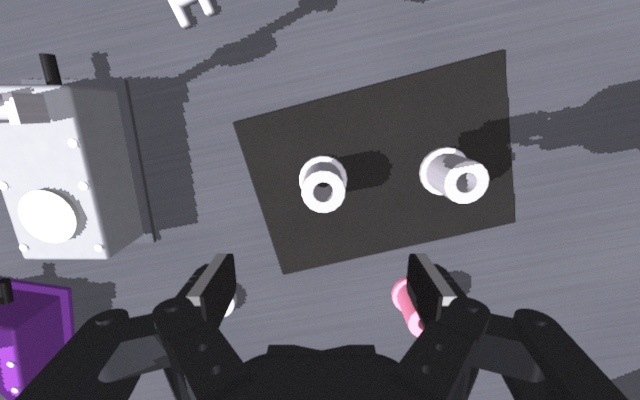

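The wrist view shows bushing A's bore at (323,191), bushing B's at (467,182), and the window rim now bare at (47,216).

Run:
```python
from h import *
d=np.load("w2.npz");c=dict(calibration("wrist"));c["T"]=d["T"]
A=onplane("wrist",(323,191),.064,c);B=onplane("wrist",(467,182),.064,c)
print(A,B,onplane("wrist",(47,216),.076,c))
plan([np.pi,0,-.2],d["p"],(A[0],A[1],.03))
```

```text
[ 0.51696508 -0.13257888  0.064     ] [ 0.49801591 -0.27149705  0.064     ] [0.54865913 0.13270319 0.076     ]
[ 0.517 -0.133  0.03 ] tool d/0.8: [-0.0018  0.0024  0.2126] min rows 3.0
```

Request:
{"method": "move_arm", "body": {
  "jaw": [0,0,0,0,0,0,255,255,255,255],
  "dp": [
    [-0.0018,0.0024,0.0526],
    [0,0,0.06],
    [0,0,0.05],
    [0,0,0.03],
    [0,0,0.02],
    [0,0,0],
    [0,0,0],
    [0,0,0],
    [0,0,0],
    [0,0,0]
  ],
  "rotation": [
    [0,0,0],
    [0,0,0],
    [0,0,0],
    [0,0,0],
    [0,0,0],
    [0,0,0],
    [0,0,0],
    [0,0,0],
    [0,0,0],
    [0,0,0]
  ],
  "squeeze": 60
}}

```text
clock: 12.12
position: [0.5169, -0.1327, 0.0309]
tool_rot: [-3.141, -0.002, -0.2]
force: [-2.3, 1.3, 15.1]
grip_width: 0.0424
```

Request:
{"method": "move_arm", "body": {
  "jaw": [255,255,255,255,255,255,255,255,255,255],
  "dp": [
    [0,0,0],
    [0,0,0],
    [0,0,-0.02],
    [0,0,-0.03],
    [0,0,-0.025],
    [0,0,0],
    [0,0,0],
    [0,0,0],
    [0,0,0],
    [0,0,0]
  ],
  "rotation": [
    [0,0,0],
    [0,0,0],
    [0,0,0],
    [0,0,0],
    [0,0,0],
    [0,0,0],
    [0,0,0],
    [0,0,0],
    [0,0,0],
    [0,0,0]
  ]
}}

```text
clock: 13.38
position: [0.5162, -0.1326, 0.0895]
tool_rot: [-3.142, 0.001, -0.2]
force: [-1.3, 0.4, -6.1]
grip_width: 0.0428
```

Request:
{"method": "move_arm", "body": {
  "jaw": [255,255],
  "dp": [
    [0,0,0],
    [0,0,0]
  ],
  "rotation": [
    [0,0,0],
    [0,0,0]
  ]
}}

```text
clock: 13.62
position: [0.5164, -0.1327, 0.0898]
tool_rot: [-3.142, 0.0, -0.2]
force: [0.6, 0.5, -5.1]
grip_width: 0.0426
```

Bushing A weighs about 5.5–6 N, so it is probably the steel one. I'll stand it back and weigh B.

Request:
{"method": "move_arm", "body": {
  "jaw": [255,255,255,255,255,255,0,0,0,0],
  "dp": [
    [0,0,0.025],
    [0,0,0.025],
    [0,0,0.015],
    [0,0,0.007],
    [0,0,0.002],
    [0,0,0],
    [0,0,0],
    [0,0,0],
    [0,0,0],
    [0,0,0]
  ],
  "rotation": [
    [0,0,0],
    [0,0,0],
    [0,0,0],
    [0,0,0],
    [0,0,0],
    [0,0,0],
    [0,0,0],
    [0,0,0],
    [0,0,0],
    [0,0,0]
  ]
}}

```text
clock: 14.88
position: [0.5164, -0.1327, 0.0307]
tool_rot: [-3.142, -0.0, -0.2]
force: [-0.6, -0.5, 0.0]
grip_width: 0.0853
```

Run:
```python
from h import *
s=st()
plan([np.pi,0,-.2],s["position"],(.5169,-.1327,.16),(.498,-.2715,.16),(.498,-.2715,.03))
```

```text
{'clock': 14.875, 'position': [0.5164, -0.1327, 0.0307], 'tool_rot': [-3.1416, -0.0002, -0.1998], 'force': [-0.6068, -0.5211, 0.0067], 'grip_width': 0.0853, 'qpos': [0.2276, 0.683, -0.1192, 1.9706, 0.1583, 0.4966, -1.7751]}
[ 0.517 -0.133  0.16 ] tool d/0.8: [ 6.000e-04 -1.000e-04 -1.617e-01] min rows 3.0
[ 0.498 -0.272  0.16 ] tool d/0.8: [0.0113 0.1747 0.    ] min rows 3.0
[ 0.498 -0.272  0.03 ] tool d/0.8: [ 0.     -0.      0.1625] min rows 3.0
```

Request:
{"method": "move_arm", "body": {
  "jaw": [0,0,0,0,0,0,0,0,0,0],
  "dp": [
    [0,0,-0.04],
    [0.0003,0,-0.06],
    [0.0003,0,-0.0617],
    [0.0038,0.0582,0],
    [0.0038,0.0582,0],
    [0.0037,0.0583,0],
    [0,0,0],
    [0,0,0.06],
    [0,0,0.06],
    [0,0,0.0425]
  ],
  "rotation": [
    [0,0,0],
    [0,0,0],
    [0,0,0],
    [0,0,0],
    [0,0,0],
    [0,0,0],
    [0,0,0],
    [0,0,0],
    [0,0,0],
    [0,0,0]
  ]
}}

```text
clock: 16.12
position: [0.4976, -0.2704, 0.0281]
tool_rot: [-3.141, 0.001, -0.199]
force: [0.9, 0.4, -0.5]
grip_width: 0.0852
```

Request:
{"method": "move_arm", "body": {
  "jaw": [0,0,255,255,255,255,255,255],
  "dp": [
    [0,0,0],
    [0,0,0],
    [0,0,0],
    [0,0,0],
    [0,0,0],
    [0,0,0],
    [0,0,0],
    [0,0,0]
  ],
  "rotation": [
    [0,0,0],
    [0,0,0],
    [0,0,0],
    [0,0,0],
    [0,0,0],
    [0,0,0],
    [0,0,0],
    [0,0,0]
  ]
}}

```text
clock: 17.12
position: [0.4984, -0.2717, 0.031]
tool_rot: [3.141, -0.001, -0.2]
force: [-1.8, 1.5, 14.5]
grip_width: 0.0419
```

Request:
{"method": "move_arm", "body": {
  "jaw": [255,255,255,255,255,255,255,255],
  "dp": [
    [0,0,-0.02],
    [0,0,-0.03],
    [0,0,-0.025],
    [0,0,0],
    [0,0,0],
    [0,0,0],
    [0,0,0],
    [0,0,0]
  ],
  "rotation": [
    [0,0,0],
    [0,0,0],
    [0,0,0],
    [0,0,0],
    [0,0,0],
    [0,0,0],
    [0,0,0],
    [0,0,0]
  ]
}}

```text
clock: 18.12
position: [0.4978, -0.2715, 0.0896]
tool_rot: [-3.141, 0.0, -0.2]
force: [-0.3, 1.4, -2.6]
grip_width: 0.0419
```

Request:
{"method": "move_arm", "body": {
  "jaw": [255,255],
  "dp": [
    [0,0,0],
    [0,0,0]
  ],
  "rotation": [
    [0,0,0],
    [0,0,0]
  ]
}}

```text
clock: 18.38
position: [0.4979, -0.2715, 0.0899]
tool_rot: [-3.142, 0.0, -0.2]
force: [0.3, 0.1, -2.9]
grip_width: 0.0419
```

B weighs about 2.7 N and A about 5.6 N, so A is the steel one. I'll stand B back and return to A.

Request:
{"method": "move_arm", "body": {
  "jaw": [255,255,255,255,255,255,0,0,0,0],
  "dp": [
    [0,0,0.025],
    [0,0,0.025],
    [0,0,0.015],
    [0,0,0.007],
    [0,0,0.002],
    [0,0,0],
    [0,0,0],
    [0,0,0],
    [0,0,0],
    [0,0,0]
  ],
  "rotation": [
    [0,0,0],
    [0,0,0],
    [0,0,0],
    [0,0,0],
    [0,0,0],
    [0,0,0],
    [0,0,0],
    [0,0,0],
    [0,0,0],
    [0,0,0]
  ]
}}

```text
clock: 19.62
position: [0.498, -0.2716, 0.0308]
tool_rot: [-3.142, -0.0, -0.2]
force: [0.7, 0.2, 0.6]
grip_width: 0.0856
```

Request:
{"method": "move_arm", "body": {
  "jaw": [0,0,0,0,0,0,0,0,0,0],
  "dp": [
    [0,0,-0.04],
    [0,0,-0.06],
    [0,0,-0.0625],
    [-0.0038,-0.0582,0],
    [-0.0038,-0.0582,0],
    [-0.0037,-0.0583,0],
    [0,0,0],
    [0,0,0.06],
    [0,0,0.06],
    [0,0,0.0425]
  ],
  "rotation": [
    [0,0,0],
    [0,0,0],
    [0,0,0],
    [0,0,0],
    [0,0,0],
    [0,0,0],
    [0,0,0],
    [0,0,0],
    [0,0,0],
    [0,0,0]
  ]
}}

```text
clock: 20.88
position: [0.5162, -0.1334, 0.0289]
tool_rot: [3.141, 0.001, -0.2]
force: [1.3, 0.2, 0.3]
grip_width: 0.0855
```

Request:
{"method": "move_arm", "body": {
  "jaw": [0,0,255,255,255,255,255,255],
  "dp": [
    [0,0,0],
    [0,0,0],
    [0,0,0],
    [0,0,0],
    [0,0,0],
    [0,0,0],
    [0,0,0],
    [0,0,0]
  ],
  "rotation": [
    [0,0,0],
    [0,0,0],
    [0,0,0],
    [0,0,0],
    [0,0,0],
    [0,0,0],
    [0,0,0],
    [0,0,0]
  ]
}}

```text
clock: 21.88
position: [0.5173, -0.1329, 0.0319]
tool_rot: [3.142, -0.001, -0.2]
force: [-3.8, 0.7, 18.3]
grip_width: 0.0428
```

Run:
```python
from h import *
s=st();p=s["position"]
# bushing foot on mat at z=.004; offset tcp-foot kept; want foot at .096 over window
z=p[2]-.004+.096
plan([np.pi,0,-.2],p,(p[0],p[1],.22),(.5483,.1323,.22),(.5483,.1323,z))
```

```text
{'clock': 21.875, 'position': [0.5173, -0.1329, 0.0319], 'tool_rot': [3.1415, -0.0013, -0.2002], 'force': [-3.7823, 0.6779, 18.3284], 'grip_width': 0.0428, 'qpos': [0.232, 0.6815, -0.1253, 1.9687, 0.1653, 0.4997, -1.7818]}
[ 0.517 -0.133  0.22 ] tool d/0.8: [-0.      0.     -0.2352] min rows 4.0
[0.548 0.132 0.22 ] tool d/0.8: [-0.0279 -0.3326 -0.    ] min rows 5.0
[0.548 0.132 0.124] tool d/0.8: [ 0.     -0.      0.1202] min rows 2.0
```

Request:
{"method": "move_arm", "body": {
  "jaw": [255,255,255,255,255,255,255,255,255],
  "dp": [
    [0,0,-0.02],
    [0,0,-0.03],
    [0,0,-0.04],
    [0,0,-0.04],
    [0,0,-0.04],
    [0,0,-0.04],
    [0,0,-0.02],
    [0,0,0],
    [0,0,0]
  ],
  "rotation": [
    [0,0,0],
    [0,0,0],
    [0,0,0],
    [0,0,0],
    [0,0,0],
    [0,0,0],
    [0,0,0],
    [0,0,0],
    [0,0,0]
  ]
}}

```text
clock: 23.0
position: [0.5162, -0.1327, 0.2136]
tool_rot: [3.142, 0.002, -0.2]
force: [-0.1, -0.2, -5.7]
grip_width: 0.0427
```

Request:
{"method": "move_arm", "body": {
  "jaw": [255,255,255,255,255,255,255,255,255,255],
  "dp": [
    [-0.001,-0.02,0],
    [-0.003,-0.04,0],
    [-0.004,-0.045,0],
    [-0.004,-0.045,0],
    [-0.004,-0.045,0],
    [-0.004,-0.045,0],
    [-0.004,-0.045,0],
    [-0.003,-0.03,0],
    [-0.001,-0.0176,0],
    [0,0,0]
  ],
  "rotation": [
    [0,0,0],
    [0,0,0],
    [0,0,0],
    [0,0,0],
    [0,0,0],
    [0,0,0],
    [0,0,0],
    [0,0,0],
    [0,0,0],
    [0,0,0]
  ]
}}

```text
clock: 24.25
position: [0.5474, 0.1334, 0.2142]
tool_rot: [3.141, 0.001, -0.198]
force: [0.6, -0.2, -6.1]
grip_width: 0.0428
```

Run:
```python
from h import *
grab_frame("wrist");s=st();p=s["position"]
plan([np.pi,0,-.2],p,(.5483,.1323,p[2]),(.5483,.1323,.123))
```

```text
{'clock': 24.3, 'position': [0.5475, 0.1322, 0.2143], 'tool_rot': [3.141, 0.0007, -0.1996], 'force': [-0.2785, -0.4476, -5.9171], 'grip_width': 0.0428, 'qpos': [-0.1683, 0.4507, -0.2373, 1.7747, 0.1281, 0.9321, -2.2297]}
[0.548 0.132 0.214] tool d/0.8: [ 0.001  -0.0003 -0.    ] min rows 1.0
[0.548 0.132 0.123] tool d/0.8: [ 0.     -0.      0.1141] min rows 2.0
```

Request:
{"method": "move_arm", "body": {
  "jaw": [255,255,255,255,255,255,255,255],
  "dp": [
    [0.001,0,0.02],
    [0,0,0.03],
    [0,0,0.03],
    [0,0,0.02],
    [0,0,0.01],
    [0,0,0.004],
    [0,0,0],
    [0,0,0]
  ],
  "rotation": [
    [0,0,0],
    [0,0,0],
    [0,0,0],
    [0,0,0],
    [0,0,0],
    [0,0,0],
    [0,0,0],
    [0,0,0]
  ]
}}

```text
clock: 25.3
position: [0.5488, 0.1324, 0.1241]
tool_rot: [-3.141, -0.001, -0.2]
force: [-0.0, -0.0, -5.2]
grip_width: 0.0426
```

Run:
```python
from h import *
s=st();p=s["position"]
a=grab_frame("side");b=grab_frame("top")
f=lambda im,x,y,w,h,k:cv2.resize(im[y:y+h,x:x+w],None,fx=k,fy=k,interpolation=cv2.INTER_CUBIC)
cv2.imwrite("pics/s3.png",np.hstack([f(a,215,100,120,180,3.33),f(b,230,100,120,180,3.33)]))
c=lambda q,o,n:((proj(n,q)-o)*3.33).round(0)
W=np.array([.5483,.1323,.076]);print("win",c(W,[215,100],"side"),"foot exp",c([p[0],p[1],p[2]-.0279],[215,100],"side"))
ex=np.array([np.cos(-.2),np.sin(-.2),0]);piv=W+.1*ex+[0,0,.012]
k=piv+.185*(-np.cos(1.85)*ex+[0,0,np.sin(1.85)]);print("piv,knob1.85 side",c(piv,[215,100],"side"),c(k,[215,100],"side"),"top",c(piv,[230,100],"top")+[400,0],c(k,[230,100],"top")+[400,0])
```

```text
{'clock': 25.3, 'position': [0.5488, 0.1324, 0.1241], 'tool_rot': [-3.1412, -0.0008, -0.1998], 'force': [-0.0119, -0.0278, -5.178], 'grip_width': 0.0426, 'qpos': [-0.1857, 0.5699, -0.2167, 1.8474, 0.1727, 0.7415, -2.2674]}
win [324. 482.] foot exp [324. 460.]
piv,knob1.85 side [202. 404.] [118. 152.] top [572. 208.] [567.  48.]
```

View pics/s3.png

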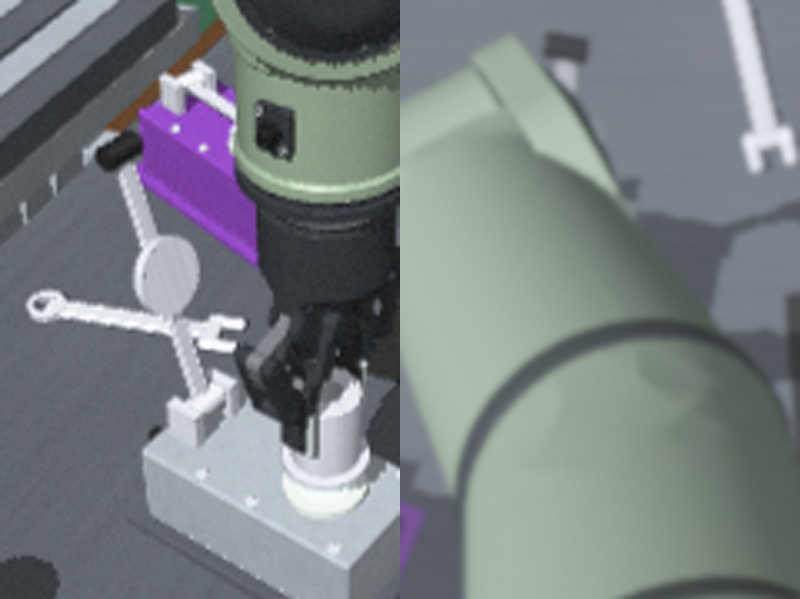

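The lever knob in the side view is at (119,150), against (118,152) predicted for the stop at 1.85 rad. The bushing hangs over the window and the spanner is untouched. I'll check the centring and gap with projected outlines.

Run:
```python
from h import *
p=bot.observe()["position"];th=np.linspace(0,2*np.pi,60)
def cir(im,n,c,r,col,k,o):
    q=np.array([(proj(n,[c[0]+r*np.cos(t),c[1]+r*np.sin(t),c[2]],cal[n])-o+.5)*k for t in th]).round().astype(int);cv2.polylines(im,[q],True,col,1);print(n,q.min(0),q.max(0))
cal={n:calibration(n) for n in("side","wrist")}
out=[]
for n,x,y,w,h in(("side",285,195,60,70),("wrist",260,90,120,140)):
    im=grab_frame(n);k=480/w if 0 else 560/h;im=cv2.resize(im[y:y+h,x:x+w],None,fx=k*.85,fy=k*.85,interpolation=cv2.INTER_CUBIC);k*=.85
    cir(im,n,(.5483,.1323,.076),.027,(0,0,255),k,[x,y]);cir(im,n,(p[0],p[1],p[2]-.0279),.028,(0,255,0),k,[x,y])
    out.append(im)
cv2.imwrite("pics/c4.png",np.hstack(out)[:, :800]);print(out[0].shape)
```

```text
side [103 280] [276 408]
side [ 97 233] [279 365]
wrist [ 78 326] [343 573]
wrist [ 58 346] [361 625]
(476, 408, 3)
```

View pics/c4.png

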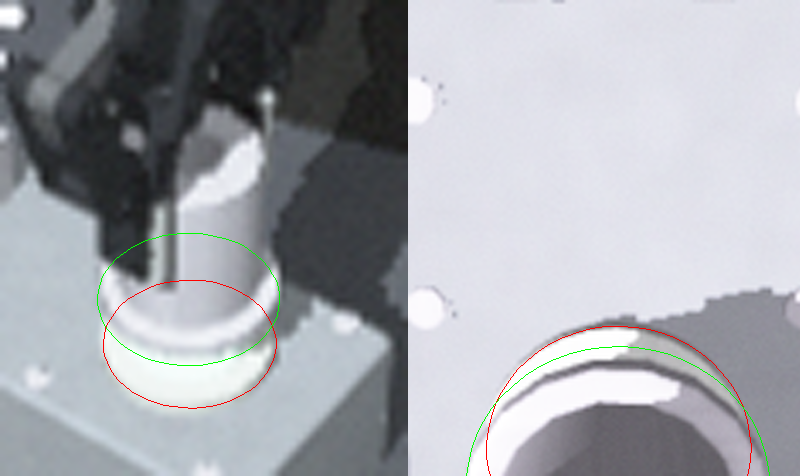

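Run:
```python
from h import *
p=bot.observe()["position"];th=np.linspace(0,2*np.pi,60)
cal={n:calibration(n) for n in("side","wrist")};z=p[2]-.0279
out=[]
for n,x,y,w,h,k in(("side",285,175,60,90,6.6),("wrist",260,160,120,130,4.5)):
    im=grab_frame(n);im=cv2.resize(im[y:y+h,x:x+w],None,fx=k,fy=k,interpolation=cv2.INTER_CUBIC)
    for zz,r,col in((z,.028,(0,255,0)),(z+.008,.028,(255,255,0)),(z+.06,.022,(0,0,255)),(z+.06,.01,(0,0,255))):
        q=np.array([(proj(n,[p[0]+r*np.cos(t),p[1]+r*np.sin(t),zz],cal[n])-[x,y]+.5)*k for t in th]).round().astype(int);cv2.polylines(im,[q],True,col,1)
    out.append(cv2.copyMakeBorder(im,0,600-im.shape[0],0,0,cv2.BORDER_CONSTANT))
cv2.imwrite("pics/c5.png",np.hstack(out)[:, :800])
```

```text
(no output)
```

View pics/c5.png

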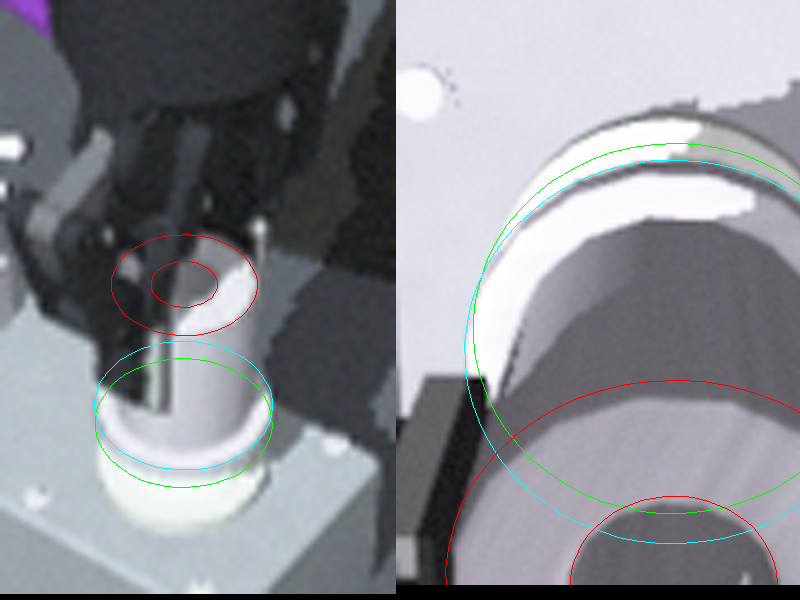

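In the outlines the rim and bushing agree to about 1–2 mm, the bushing stands upright, and a gap is visible beneath it. It's steady, so I'm handing in.

Run:
```python
from h import *
from workcell import workorder
s=st();print(np.abs(s["qd"]).max());print(workorder.job_done())
```

```text
{'clock': 25.6, 'position': [0.5485, 0.1323, 0.1237], 'tool_rot': [-3.1415, -0.0002, -0.1998], 'force': [-0.2224, -0.3256, -5.7803], 'grip_width': 0.0425, 'qpos': [-0.1858, 0.5704, -0.2166, 1.8478, 0.1727, 0.7413, -2.2675]}
0.002212305172750806
the job is handed in; nothing more can be done
None
```

I swung the lever up to its stop and left it there, then weighed both bushings. Bushing A felt about 5.7 N (steel) and B about 2.7 N (aluminium). B went back on the mat. I handed in at 25.6 s with A held over the window.

**Lever:** the stop showed as about 14 N of push-back. In the last side view the knob was within a pixel of where 1.85 rad should put it.

**Held bushing:** the last state showed the TCP within about 1 mm of the measured window centre, the foot about 20 mm above the rim, and the tool vertical and still. Only the bushing's weight (5.8 N) registered on the wrist.

**Disagreement:** in the wrist view the bushing's top sat about 2–3 mm towards the robot from where I expected it. The side view agreed to about 1 mm. That is close to the calibration error, so I left it uncorrected.

**Not checked:** I took no final picture of B on the mat. It was lowered the same way as A, and the wrist force was near zero after release. I also took no last look at the oil can or the spacer; the arm was not sent near either. The spanner was in the last side view and looked undisturbed.

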